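Show the frosted end of a window panel in the viewing gate

TASK

Of the two yellow window panels, pick up the one that lies label up; its frosted end is the one with the small corner notch. Keeping it level and label up, bring it frosted end first into the mouth of the black viewing gate, clear of the gate's bed, and push gently until you feel the red spring stop give by several millimetres, without bottoming it out. Finish there, still gripping the panel and pressing it on the stop, and leave the other panel and everything else on the bench alone.

Things in the scene. Friction and masses are not known exactly. Their poses are not given: they have to be found in the camera images.
- panel: the panel to use: rigid yellow plate 120 x 50 x 6 mm, about 50 g, lying flat, label up, at any yaw. Origin: centre of its underside, 30 mm above the bench at the start; x along its length towards the frosted end, z out of the label face. The last 35 mm at +x are frosted (whitish) and carry a blue label with a white bar on the top face
- notch (a point): middle of the 10 x 10 mm notch cut out of the panel's frosted-end corner at +x, -y (the right-hand corner if the frosted end points away from you)
- frosted_end (a point): middle of the panel's frosted end edge, half way up its thickness: 60 mm in x and 3 mm in z from panel's origin
- plain_grip (a point): good place to grip the panel across its 50 mm width: 28 mm from its origin towards the plain (-x) end, at mid-thickness. Up to 52 mm of the frosted end can go into the gate and the fingers must stay outside
- rest: grey foam block, fixed, 70 x 30 x 30 mm high, under the middle of the panel and lengthways with it within about 5 degrees, so the panel's long edges overhang it by about 10 mm. Origin: centre of its underside
- turned_panel: the other panel, to be left alone: same size, on a like foam block, but lying label down: its top shows a frosted end without a label, notch at the left-hand corner when that end points away. Origin: centre of its underside; x towards its frosted end, z up. Which panel lies left and which right varies
- gate: viewing gate: fixed black box 90 (x) x 110 (y) x 94 mm high, see-through roof, mouth facing the robot. Origin: bench level, middle of the mouth's plane; x points into the gate (the way to push), z up. Passage 60 mm wide (y -30 to 30), bed at z = 50 mm, roof's underside at z = 90 mm; bring the panel in with its mid-thickness near z = 70 mm
- plunger (a joint): red spring stop in the passage, a plate 40 mm wide, 30 mm high (z 55 to 85 mm) square to the gate's x. Value: metres pushed in, 0 untouched, mechanical end 0.020. Its rest face lies 12 to 32 mm behind the mouth, different every time: feel for it. It takes about 1.6 N to start and 0.35 N more per mm (4 N at 7 mm, 8.6 N at the end)
- tape: bystander, to be left alone: roll of blue tape, 80 mm across, 20 mm high, lying flat
- screwdriver: bystander, to be left alone: screwdriver, 160 mm, lying flat
- paint_can: bystander, to be left alone: paint can with a red label, 80 mm across, 100 mm high
- glue: bystander, to be left alone: glue bottle with a red cap, 52 mm across, 140 mm high
- trim: bystander, to be left alone: bare aluminium bar 10 x 160 x 10 mm, at the far left
- pot: bystander, to be left alone: empty black cup, 76 mm across, 90 mm high
Not all that is in view belongs to the job. Leave any orange, pink or turquoise look-alike of the panel alone.

How it is judged:
On the way:
1. the label-up panel is lifted off its foam block in the fingers, level (height (world z) of panel above 0.045 m and contact force between the fingers and panel above 1 N and angle between panel's own z axis and vertical below 0.3 rad), for 0.2 s.
At the end, for the whole second after the job is handed in: panel held in the fingers at rest, level, label up and along the gate (0.15 rad), frosted end 10 mm or more inside the mouth, within 8 mm of its middle, 56 to 85 mm high, at most 3 N on the gate, spring stop pushed in 3 to 18 mm; everything else within 30 mm of its start (value of joint plunger between 0.003 and 0.018 m and x of frosted_end in the frame of gate above 0.01 m and y of frosted_end in the frame of gate between -0.008 and 0.008 m and z of frosted_end in the frame of gate between 0.056 and 0.085 m and angle between panel's own z axis and vertical below 0.15 rad and angle between the x axis of panel and the x axis of gate, either way round below 0.15 rad and contact force between the fingers and panel above 1 N and contact force between panel and gate below 3 N and linear speed of panel below 0.02 m/s and distance of each of turned_panel, tape, screwdriver, paint_can, glue, trim, pot from where it was at the start of the episode below 0.03 m); the arm keeps its last pose, push and grip.
It fails at once if the spring stop is driven to its mechanical end (value of joint plunger above 0.0185 m).
It fails at once if the panel is rammed against the gate (over 20 N) (contact force between panel and gate above 20 N).
It fails at once if the turned panel is disturbed (30 mm) (distance of turned_panel from where it was at the start of the episode above 0.03 m).
It fails at once if another thing on the bench is disturbed (30 mm) (distance of any of tape, screwdriver, paint_can, glue, trim, pot from where it was at the start of the episode above 0.03 m).
It also fails if it takes over 45 s, if anything falls off the work surface, if the arm or the gripper's body presses on something with over 40 N, if the wrist force passes 120 N, or if a joint passes its speed limit or range.

ROBOT

A 7-joint arm with a two-finger parallel gripper is mounted at the origin on the work surface. World frame = base frame: x ahead of the robot, y to its left, z up, the work surface at z = 0. Lengths are in m, angles in rad, forces in N, time in s.
With the tool pointing down it reaches from about 0.35 to 0.9 m from the base axis. Payload 7.2 kg.
Tool frame: the origin (TCP) lies between the finger pads; the fingertips stand 19 mm ahead of it and the grasp point (between the pads) is the TCP; z points along the fingers, y is the direction in which the jaws open and shut (so a half turn about z gives the same grasp; the last joint's range is limited). The gripper opens to 85 mm and grips with 20 to 120 N. Pads are 22 mm wide; open, the fingers measure 114 mm over their backs; the gripper's body (76 mm by 85 mm) begins 54 mm behind the grasp point. The pads swing forward as they close: fully open they stand 13 mm farther back than shut.
Start: joints at [1.236, 0.411, -0.013, 1.596, 0.006, 1.134, -0.082], TCP at [0.165, -0.603, 0.25] pointing down, gripper open.
Joint ranges: [-2.95, 2.95], [-0.29, 1.99], [-1.47, 1.44], [0.14, 2.54], [-1.03, 4.17], [0.13, 1.85], [-2.86, 2.86]. Speed limits (rad/s): [2.39, 2.39, 3.01, 3.01, 3.14, 3.14, 3.14].

INTERFACE

Orientations are given as a unit quaternion [w, x, y, z].
In Python, from bench import observe, eyes, manip gives the robot as it stands.
- The arm moves only by the tool drive_tool, never from a script. Its arguments are lists of equal length, an entry for each row: "hand": the closure, from -1 (fully open) to 1 (shut); "slide": the shift along the tool's x, y, z in cm, a list of three; "rotation": the turn, a rotation vector about the tool's x, y, z in degrees, a list of three. A call has 1 to 12 rows; each row is the pose to reach, as a shift and turn from the pose commanded when the call began, along the tool's axes at that moment; what a row does not reach only later rows make up. A row lasts 1/12 s, in which the tool goes at most 41.7 mm and 7.16 degrees, less where a joint would pass 70% of its speed; a pose out of reach is approached as far as the arm can. A call with a gripper value outside its range is refused whole. The fingers move at their own pace and stop on an object; "squeeze" is the grip in N (left out, the last holds). Time passes only in rows, so rows that repeat a pose let the fingers close. It gives the time, the measured TCP pose, the force and the opening at its end, in the units of the state.
- observe(): the state, without advancing time (a new reading comes with each control period).
- eyes.grab_frame(name): name is "side" or "top" or "wrist"; returns a dict with "frame" (400x640x3 uint8, blue, green, red), "z_map" (400x640 float32, m along the optical axis (not along the pixel's ray), 0 where there is no reading), "fx", "fy", "cx", "cy" (pixels), "eye" and "attitude" of the camera in the world. Camera axes: x right, y up, looking along -z (the intrinsics and any distortion apply to the point x, -y, -z); pixel columns grow to the right and rows downward; lengths in m; the calibration is good to about 2 mm. The wrist camera is an equidistant fisheye: a pixel r from the principal point sees the ray r / f radians off the axis. A picture is of the moment at which its call begins.
- manip.hand_in(): hands the job in, once; it reports no verdict.
The state is a dict: "clock": time; "joint_positions": joint angles; "joint_velocities": joint speeds; "joint_torque": joint torques, N m; "tool_pos": TCP position; "tool_rot": TCP orientation; "force": force on the tool from outside, world axes, zero at the start; "moment": the same for the moment, N m; "width": opening from 0.0 (shut) to 1.0 (fully open).
Only numpy, scipy, OpenCV 4.12 (cv2) and the standard library are available. Lean on these libraries where they do the work, as an engineer would, in place of code of your own. Each camera call takes 0.05 s, during which the arm holds its last target. There are 200 camera calls.

## Working session

There is one attempt and no reset: what is moved stays moved. The work goes in short steps, Python scripts to look and compute and a tool call to move; the robot and the scene stay as the last step left them, time stands still between calls to the robot, and variables do not carry over. Pictures are saved under pics/ and viewed, about 8 in all and at most 12, crops included, and the job is handed in when it is done.

Besides the shell and the picture viewer there is one more tool, called after ">>>" in YAML: its name, and indented under it one key for each argument. drive_tool: Moves the arm, as the interface text tells. Its arguments: {"type":"object","properties":{"hand":{"type":"array","items":{"type":"number"}},"slide":{"type":"array","items":{"type":"array","items":{"type":"number"}}},"rotation":{"type":"array","items":{"type":"array","items":{"type":"number"}}},"squeeze":{"type":"number"}},"required":["hand","slide","rotation"]}

```bash
mkdir -p pics; ls; cat > h.py <<'E'
import numpy as np, cv2, json
from scipy.spatial.transform import Rotation as R
from bench import observe, eyes, manip
def q2R(q): return R.from_quat([q[1],q[2],q[3],q[0]]).as_matrix()
def att(a):
    a=np.array(a,float)
    return a if a.shape==(3,3) else q2R(a)
def grab(n):
    f=eyes.grab_frame(n); np.savez('pics/%s.npz'%n,**{k:np.array(v) for k,v in f.items()}); return f
def load(n): return dict(np.load('pics/%s.npz'%n))
def ray(f,u,v,fish=False):
    x=(u-f['cx'])/f['fx']; y=(v-f['cy'])/f['fy']
    if fish:
        r=np.hypot(x,y); d=np.array([x/r*np.sin(r),-y/r*np.sin(r),-np.cos(r)]) if r>1e-9 else np.array([0,0,-1.])
    else: d=np.array([x,-y,-1.])
    return att(f['attitude'])@d
def at_z(f,u,v,z,fish=False):
    d=ray(f,u,v,fish); e=np.array(f['eye']); return e+d*(z-e[2])/d[2]
def by_depth(f,u,v):
    zz=f['z_map'][int(v)-1:int(v)+2,int(u)-1:int(u)+2]; zz=zz[zz>0]
    return np.array(f['eye'])+ray(f,u,v)*np.median(zz)
E
python3 - <<'E'
from h import *
s=observe(); print(s)
for n in('top','side'):
    f=grab(n); cv2.imwrite(f'pics/{n}1.png',f['frame']); print(n,f['fx'],f['cx'],f['cy'],f['eye'],f['attitude'],[k for k in f])
E
```

```text
pics
{'clock': 0.0, 'joint_positions': array([ 1.23583845,  0.41193722, -0.01271657,  1.59705253,  0.00559677,
        1.1342989 , -0.08221682]), 'joint_velocities': array([-0.00120945, -0.0001287 , -0.00169472,  0.00051136, -0.00164886,
       -0.00048044,  0.00060125]), 'joint_torque': array([-1.64913454e-03, -6.00620055e+01,  6.81156535e-01, -2.99403816e+01,
        1.38151200e-02,  1.07381365e-02, -1.69580045e-05]), 'tool_pos': array([ 0.16459418, -0.60244939,  0.2494263 ]), 'tool_rot': array([-8.13408936e-04,  9.91117158e-01,  1.32989062e-01, -1.66191824e-04]), 'force': array([-0.84067701, -0.53305981,  0.64597238]), 'moment': array([0.02882963, 0.0260406 , 0.03740699]), 'width': 1.0045743297154517}
top 380.5422491686069 316.6170344029712 192.67675190892817 [ 0.29639038 -0.01267878  1.50743666] [-0.70229816 -0.0522474   0.04841939  0.70831001] ['frame', 'z_map', 'fx', 'fy', 'cx', 'cy', 'eye', 'attitude']
side 418.7727125951774 316.06151949846105 204.8513359698976 [-0.05960785  0.68148271  0.94369961] [-0.29406997 -0.13315646  0.36948958  0.87136081] ['frame', 'z_map', 'fx', 'fy', 'cx', 'cy', 'eye', 'attitude']
```

View pics/top1.png

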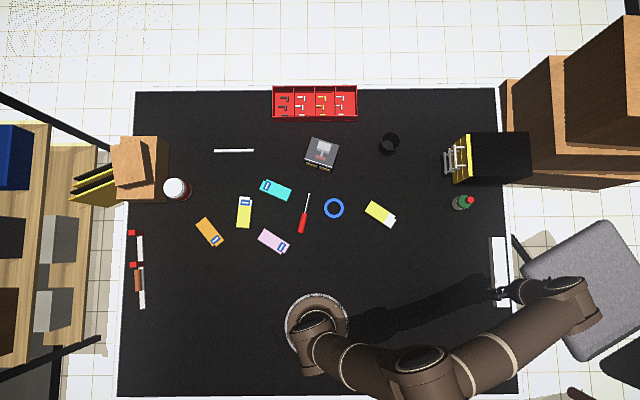

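View pics/side1.png

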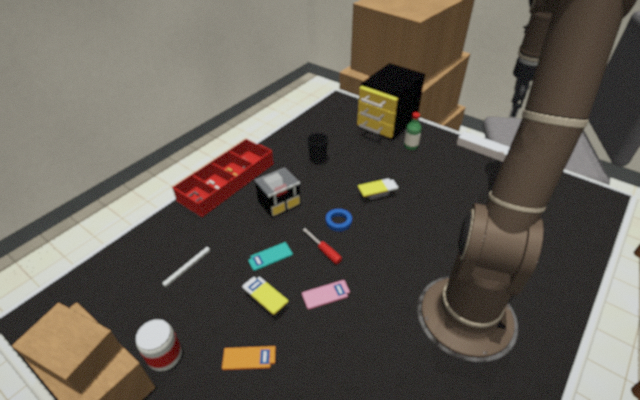

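The label-up panel is at top pixel (244,212), with its label near (244,201). The turned one is at (380,213) and the gate at (321,152). Next I'll enlarge crops of both views.

```bash
python3 - <<'E'
from h import *
f=load('top')['frame']; g=load('side')['frame']
c=cv2.resize(f[130:240,222:350],None,fx=6,fy=5.4,interpolation=cv2.INTER_CUBIC)
c=cv2.resize(f[130:230,222:355],None,fx=6,fy=6,interpolation=cv2.INTER_CUBIC); cv2.imwrite('pics/top1c.png',c)
c=cv2.resize(g[160:320,235:350],None,fx=3.7,fy=3.7,interpolation=cv2.INTER_CUBIC)
cv2.imwrite('pics/side1c.png',c)
E
```

```text
(no output)
```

View pics/top1c.png

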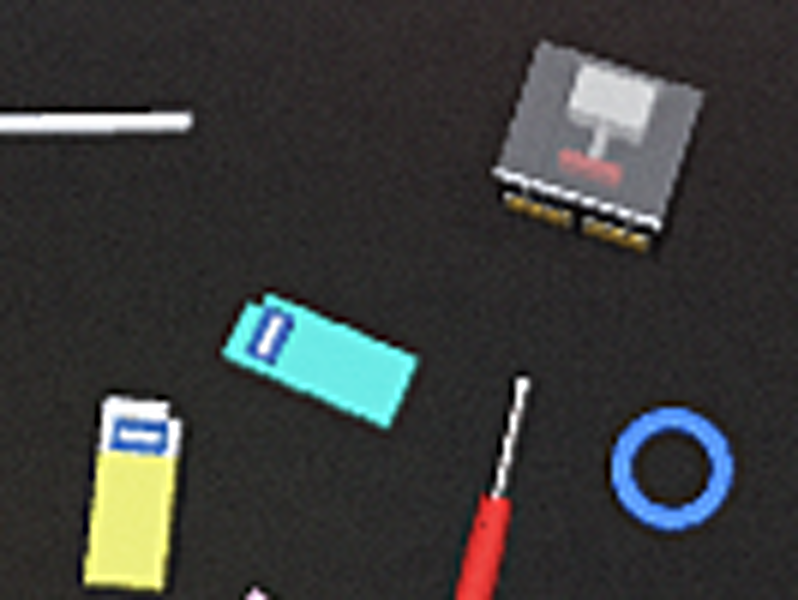

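View pics/side1c.png

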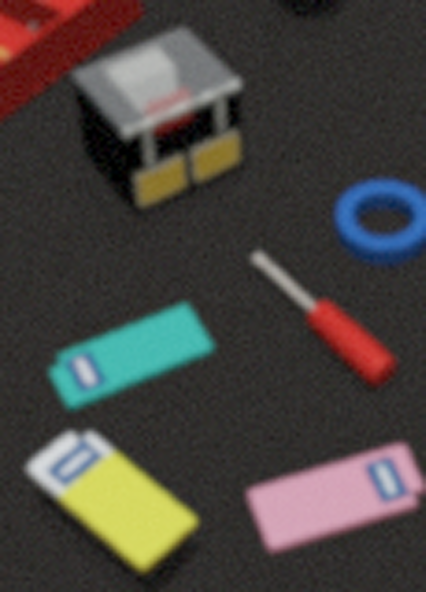

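The top crop shows the panel corners at crop px (105,397), (84,585), (163,590), with the notch at (175,408). The gate roof corners are (493,173), (661,228), (704,92), (542,42). The side crop has the same points, so I'll triangulate.

```bash
python3 - <<'E'
from h import *
T=load('top');S=load('side')
def tri(a,b):
    u=lambda p,s,o:((p[0]+.5)/s+o[0]-.5,(p[1]+.5)/s+o[1]-.5)
    ta=u(a,6,(222,130)); sb=u(b,3.7,(235,160))
    A=[];B=[]
    for f,p in((T,ta),(S,sb)):
        d=ray(f,*p); d/=np.linalg.norm(d); P=np.eye(3)-np.outer(d,d); A.append(P);B.append(P@f['eye'])
    x=np.linalg.solve(sum(A),sum(B)); return x,np.linalg.norm(A[0]@x-B[0])*2, ta
for n,a,b,z in[('FL',(105,397),(26,467),.036),('NR',(163,590),(199,520),.036),('NL',(84,585),(147,572),.036),
 ('gFL',(493,173),(124,135),.094),('gFR',(661,228),(242,84),.094),('gBR',(704,92),(184,28),.094),('gBL',(542,42),(74,76),.094)]:
    x,e,ta=tri(a,b); print(n,x.round(4),round(e,4),'top@z',at_z(T,*ta,z).round(4),'depth',by_depth(T,*ta).round(4))
# colour-based: yellow/white panel mask in top, minAreaRect at z .036
f=T['frame'].astype(int); hsv=cv2.cvtColor(T['frame'],cv2.COLOR_BGR2HSV)
m=np.zeros(f.shape[:2],np.uint8); m[190:235,232:256]=(hsv[190:235,232:256,2]>110)
v,u=np.nonzero(m); P=np.array([at_z(T,a,b,.036)[:2] for a,b in zip(u,v)],np.float32); print(len(P),cv2.minAreaRect(P),cv2.boxPoints(cv2.minAreaRect(P)))
r=np.array([by_depth(T,a,b)[2] for a,b in zip(u,v)]); print('z',np.median(r))
m=np.zeros(f.shape[:2],np.uint8); zm=T['z_map']
for b in range(130,175):
  for a in range(295,345):
    if abs(by_depth(T,a,b)[2]-.094)<.02: m[b,a]=1
v,u=np.nonzero(m); P=np.array([at_z(T,a,b,.094)[:2] for a,b in zip(u,v)],np.float32); rr=cv2.minAreaRect(P); print(len(P),rr,cv2.boxPoints(rr))
E
```

```text
FL [0.4986 0.2978 0.0359] 0.0011 top@z [0.4981 0.2974 0.036 ] depth [0.5025 0.3042 0.0041]
NR [0.3727 0.2576 0.0361] 0.0005 top@z [0.3725 0.2575 0.036 ] depth [0.3741 0.2633 0.0041]
NL [0.3759 0.3087 0.0335] 0.0009 top@z [0.3761 0.3084 0.036 ] depth [ 0.3781  0.3164 -0.0006]
gFL [0.6315 0.0422 0.0934] 0.0004 top@z [0.6312 0.042  0.094 ] depth [6.534e-01 4.570e-02 3.000e-04]
gFR [ 0.5946 -0.064   0.0938] 0.0002 top@z [ 0.5947 -0.0639  0.094 ] depth [ 0.5989 -0.0646  0.0742]
gBR [ 0.6831 -0.0924  0.0934] 0.0005 top@z [ 0.6827 -0.0925  0.094 ] depth [ 7.082e-01 -9.780e-02  7.000e-04]
gBL [0.7178 0.0107 0.0909] 0.0007 top@z [0.7166 0.0104 0.094 ] depth [0.7443 0.0119 0.0009]
412 ((0.43516436219215393, 0.27781879901885986), (0.05158335715532303, 0.12236888706684113), 84.89224243164062) [[0.37192667 0.25757673]
 [0.49380964 0.24668233]
 [0.49840206 0.29806086]
 [0.37651908 0.30895525]]
z 0.036508077298477715
691 ((0.6558188199996948, -0.02555707097053528), (0.10989468544721603, 0.09387459605932236), 71.58610534667969) [[ 0.59392804 -0.06286456]
 [ 0.6829962  -0.09251759]
 [ 0.7177096   0.01175042]
 [ 0.6286414   0.04140345]]
```

```bash
cat >> h.py <<'E'
def go(x,y,z,yaw,p=None,q=None):
    """slide cm & rotvec deg from current pose to TCP (x,y,z), pointing down, tool x at yaw deg"""
    if p is None: s=observe(); p,q=s['tool_pos'],s['tool_rot']
    R0=q2R(q); c,n=np.cos(np.radians(yaw)),np.sin(np.radians(yaw))
    R1=np.array([[c,n,0],[n,-c,0],[0,0,-1.]])
    sl=R0.T@(np.array([x,y,z])-p)*100; rv=R.from_matrix(R0.T@R1).as_rotvec(degrees=True)
    print('slide',sl.round(2),'rot',rv.round(2)); return np.array([x,y,z]),R.from_matrix(R1).as_quat()[[3,0,1,2]]
E
python3 - <<'E'
from h import *
a=go(.48,-.2,.25,95)
b=go(.405,.2805,.20,174.9,*a)
E
```

```text
slide [ 4.103e+01 -3.051e+01 -1.000e-02] rot [-7.000e-02 -5.000e-02 -7.971e+01]
slide [48.52 -3.28  5.  ] rot [  0.    0.  -79.9]
```

>>> drive_tool:
  hand: [-1, -1, -1, -1, -1, -1, -1, -1, -1, -1, -1, -1]
  slide:
    - [3.4, -2.5, 0]
    - [6.8, -5.1, 0]
    - [10.3, -7.6, 0]
    - [13.7, -10.2, 0]
    - [17.1, -12.7, 0]
    - [20.5, -15.3, 0]
    - [23.9, -17.8, 0]
    - [27.4, -20.3, 0]
    - [30.8, -22.9, 0]
    - [34.2, -25.4, 0]
    - [37.6, -28, 0]
    - [41, -30.5, 0]
  rotation:
    - [0, 0, -6.6]
    - [0, 0, -13.3]
    - [0, 0, -19.9]
    - [0, 0, -26.6]
    - [0, 0, -33.2]
    - [0, 0, -39.9]
    - [0, 0, -46.5]
    - [0, 0, -53.1]
    - [0, 0, -59.8]
    - [0, 0, -66.4]
    - [0, 0, -73.1]
    - [0, 0, -79.7]

```text
clock: 1.1
tool_pos: [0.4736, -0.2075, 0.2503]
tool_rot: [0.0, 0.674, 0.739, -0.0]
force: [0.7, -0.7, -0.3]
width: 0.999
```

```bash
python3 - <<'E'
from h import *
s=observe(); print(s['clock'],s['tool_pos'],s['joint_positions'])
go(.405,.2805,.20,174.9)
E
```

```text
1.1 [ 0.47362022 -0.20748107  0.25027094] [ 0.7360799   0.27064162 -0.50142025  1.82932529  0.14663457  1.07823335
  0.27289181]
slide [49.22 -2.32  5.02] rot [-2.00e-02  0.00e+00 -7.96e+01]
```

>>> drive_tool:
  hand: [-1, -1, -1, -1, -1, -1, -1, -1, -1, -1, -1, -1]
  slide:
    - [4, -0.3, 0]
    - [8, -0.6, 0.5]
    - [12, -0.8, 1]
    - [16, -1.1, 1.5]
    - [20, -1.4, 2]
    - [24, -1.6, 2.5]
    - [28, -1.9, 3]
    - [32, -2.2, 3.5]
    - [36, -2.5, 4]
    - [40, -2.8, 4.5]
    - [44, -3, 5]
    - [48, -3.3, 5]
  rotation:
    - [0, 0, -6.6]
    - [0, 0, -13.3]
    - [0, 0, -19.9]
    - [0, 0, -26.6]
    - [0, 0, -33.2]
    - [0, 0, -39.9]
    - [0, 0, -46.5]
    - [0, 0, -53.1]
    - [0, 0, -59.8]
    - [0, 0, -66.4]
    - [0, 0, -73.1]
    - [0, 0, -79.7]

```text
clock: 2.1
tool_pos: [0.3976, 0.2672, 0.1994]
tool_rot: [-0.0, 0.044, 0.999, -0.0]
force: [0.5, -0.2, -0.7]
width: 1.004
```

>>> drive_tool:
  hand: [-1, -1, -1]
  slide:
    - [0, 0, 0]
    - [0, 0, 0]
    - [0, 0, 0]
  rotation:
    - [0, 0, 0]
    - [0, 0, 0]
    - [0, 0, 0]

```text
clock: 2.35
tool_pos: [0.3982, 0.2656, 0.1998]
tool_rot: [-0.0, 0.047, 0.999, -0.0]
force: [0.2, -0.6, 0.4]
width: 1.002
```

```bash
python3 - <<'E'
from h import *
s=observe(); print(s['clock'],s['tool_pos'],s['joint_positions'])
f=grab('wrist'); cv2.imwrite('pics/w1.png',f['frame']); print(f['fx'],f['cx'],f['cy'],f['eye'])
go(.407,.2805,.033,174.9)
E
```

```text
2.35 [0.39818252 0.26560436 0.19981499] [ 0.09672868  0.36850564 -0.95810646  1.95454802  0.35760472  0.99997191
  0.44977305]
309.70691628693146 318.75930379306317 197.1328037931349 [0.33031467 0.27180694 0.32332916]
slide [-0.69  1.66 16.69] rot [-0.07 -0.03 -0.33]
```

View pics/w1.png

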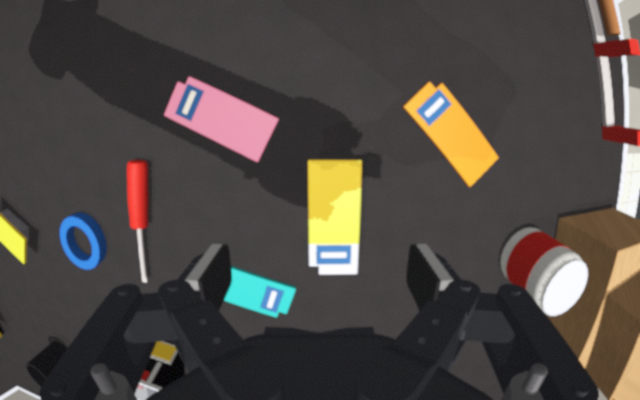

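The wrist view shows the panel's plain corners at (307,160) and (363,160), its far frosted corner at (359,274), and clear ground on both sides for the fingers. I'll check these against the two-view result.

```bash
python3 - <<'E'
from h import *
f=load('wrist')
for u,v in[(307.5,160),(362.5,160),(359,274)]: print(at_z(f,u,v,.036,True).round(4))
E
```

```text
[0.3728 0.2569 0.036 ]
[0.3774 0.3085 0.036 ]
[0.4982 0.2988 0.036 ]
```

>>> drive_tool:
  hand: [-1, -1, -1, -1, -1, -1, -1, -1]
  slide:
    - [-0.7, 1.6, 0]
    - [-0.7, 1.6, 3]
    - [-0.7, 1.6, 6]
    - [-0.7, 1.6, 9]
    - [-0.7, 1.6, 11]
    - [-0.7, 1.6, 12]
    - [-0.7, 1.6, 12]
    - [-0.7, 1.6, 12]
  rotation:
    - [0, 0, -0.3]
    - [0, 0, -0.3]
    - [0, 0, -0.3]
    - [0, 0, -0.3]
    - [0, 0, -0.3]
    - [0, 0, -0.3]
    - [0, 0, -0.3]
    - [0, 0, -0.3]

```text
clock: 3.07
tool_pos: [0.4074, 0.2808, 0.0807]
tool_rot: [0.0, 0.044, 0.999, -0.0]
force: [0.8, -0.1, 0.5]
width: 0.999
```

```bash
python3 - <<'E'
from h import *
s=observe(); print(s['tool_pos']); go(.407,.2805,.033,174.9)
E
```

```text
[0.40737    0.2807597  0.08072906]
slide [ 0.03 -0.03  4.77] rot [-0.01  0.    0.  ]
```

>>> drive_tool:
  hand: [-1, -1, -1, -1, 1, 1, 1, 1, 1, 1, 1, 1]
  slide:
    - [0, 0, 2.5]
    - [0, 0, 4]
    - [0, 0, 4.8]
    - [0, 0, 4.8]
    - [0, 0, 4.8]
    - [0, 0, 4.8]
    - [0, 0, 4.8]
    - [0, 0, 4.8]
    - [0, 0, 4.8]
    - [0, 0, 4.8]
    - [0, 0, 4.8]
    - [0, 0, 4.8]
  rotation:
    - [0, 0, 0]
    - [0, 0, 0]
    - [0, 0, 0]
    - [0, 0, 0]
    - [0, 0, 0]
    - [0, 0, 0]
    - [0, 0, 0]
    - [0, 0, 0]
    - [0, 0, 0]
    - [0, 0, 0]
    - [0, 0, 0]
    - [0, 0, 0]
  squeeze: 40

```text
clock: 4.07
tool_pos: [0.4075, 0.2817, 0.0337]
tool_rot: [0.001, 0.044, 0.999, 0.0]
force: [-1.5, -1.5, 8.0]
width: 0.573
```

>>> drive_tool:
  hand: [1, 1, 1, 1, 1, 1, 1, 1, 1, 1]
  slide:
    - [0, 0, 0]
    - [0, 0, 0]
    - [0, 0, -1]
    - [0, 0, -2]
    - [0, 0, -4]
    - [0, 0, -6]
    - [0, 0, -8]
    - [0, 0, -10]
    - [0, 0, -10]
    - [0, 0, -10]
  rotation:
    - [0, 0, 0]
    - [0, 0, 0]
    - [0, 0, 0]
    - [0, 0, 0]
    - [0, 0, 0]
    - [0, 0, 0]
    - [0, 0, 0]
    - [0, 0, 0]
    - [0, 0, 0]
    - [0, 0, 0]

```text
clock: 4.9
tool_pos: [0.4076, 0.2817, 0.1339]
tool_rot: [0.001, 0.044, 0.999, 0.001]
force: [0.3, -0.0, -0.9]
width: 0.569
```

```bash
python3 - <<'E'
from h import *
s=observe(); print(s['clock'],s['tool_pos'],s['width'],s['force'])
f=grab('wrist'); cv2.imwrite('pics/w2.png',f['frame'])
g=grab('side'); 
E
```

```text
4.9 [0.40762289 0.28168114 0.13394925] 0.5685293770589499 [ 0.31352448 -0.00310622 -0.94639516]
```

View pics/w2.png

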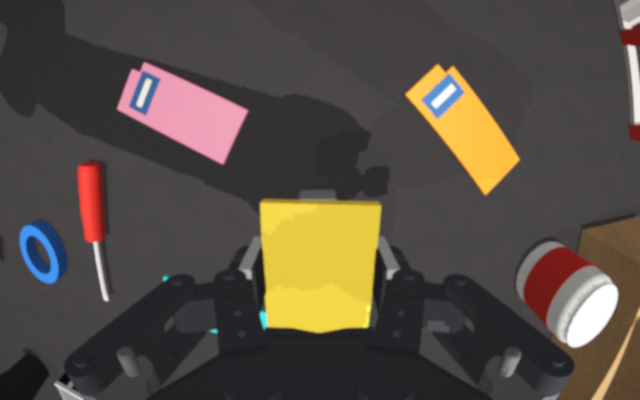

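The panel is held, with its plain corners at (261,200) and (381,202). I'll fit its plane and pose in the hand using wrist depth, then compute the approach.

```bash
cat >> h.py <<'E'
def inhand():
    f=load('wrist'); s=observe(); hsv=cv2.cvtColor(f['frame'],cv2.COLOR_BGR2HSV)
    m=cv2.inRange(hsv,(22,120,120),(35,255,255)); m[:190]=0; m[:,:255]=0; m[:,390:]=0
    m=cv2.erode(m,np.ones((5,5),np.uint8)); v,u=np.nonzero(m); A=att(f['attitude']); P=[]
    for a,b in zip(u,v):
        d=ray(f,a,b,True); c=A.T@d; P.append(f['eye']+d/(-c[2])*f['z_map'][b,a])
    P=np.array(P); c=P.mean(0); n=np.linalg.svd(P-c,full_matrices=False)[2][2]; n*=np.sign(n[2])
    rt=q2R(s['tool_rot']); print('n pix',len(P),'normal',n.round(4),'normal in tool',(rt.T@n).round(4),'centre in tool',(rt.T@(c-s['tool_pos'])).round(4))
    out=[]
    for p in[(261,200),(381,202)]:
        d=ray(f,*p,True); X=f['eye']+d*(n@(c-f['eye']))/(n@d); out.append(rt.T@(X-s['tool_pos'])); print('corner tool',out[-1].round(4),'world',X.round(4))
    print('width',np.linalg.norm(out[0]-out[1]))
E
python3 - <<'E'
from h import *
inhand()
g=np.array([np.cos(np.radians(-18.7)),np.sin(np.radians(-18.7))]); m=np.array([.6125,-.0108])
for back in(.088+.06,.088+.005):
    p=m-g*back; print(p); a=go(*p,.07,161.3)
E
```

```text
n pix 13521 normal [ 0.094  -0.0062  0.9956] normal in tool [-0.0942  0.0016 -0.9955] centre in tool [ 0.0028  0.0006 -0.0042]
corner tool [ 0.0335 -0.0226 -0.0071] world [0.3714 0.2613 0.1393]
corner tool [ 0.0326  0.0257 -0.007 ] world [0.3766 0.3093 0.1391]
width 0.04828322076571298
[0.47231288 0.03665072]
slide [ -8.67 -23.75   6.23] rot [-3.000e-02  1.000e-02  1.367e+01]
[0.52440944 0.01901701]
slide [-14.01 -25.05   6.23] rot [-3.000e-02  1.000e-02  1.367e+01]
```

```bash
python3 - <<'E'
from h import *
g=load('side')
s=observe(); 
f=grab('top')
def px(f,P):
    c=att(f['attitude']).T@(P-f['eye']); return f['cx']+f['fx']*c[0]/-c[2], f['cy']-f['fy']*c[1]/-c[2]
u,v=px(g,np.array([.47,.28,.13])); u2,v2=px(f,np.array([.47,.28,.13])); print(u,v,u2,v2)
u,v,u2,v2=map(int,(u,v,u2,v2)); print((u-45,v-40),(u2-45,v2-40))
a=cv2.resize(g['frame'][v-40:v+40,u-45:u+45],None,fx=6,fy=6,interpolation=cv2.INTER_CUBIC)[:,:400]
a=cv2.resize(g['frame'][v-35:v+35,u-33:u+33],None,fx=6,fy=6,interpolation=cv2.INTER_CUBIC)
b=cv2.resize(f['frame'][v2-35:v2+35,u2-33:u2+33],None,fx=6,fy=6,interpolation=cv2.INTER_CUBIC)
print((u-33,v-35),(u2-33,v2-35)); cv2.imwrite('pics/c3.png',np.hstack([a,b]))
E
```

```text
250.0616340229 264.32465987589 238.34663121186384 199.88409697637724
(205, 224) (193, 159)
(217, 229) (205, 164)
```

View pics/c3.png

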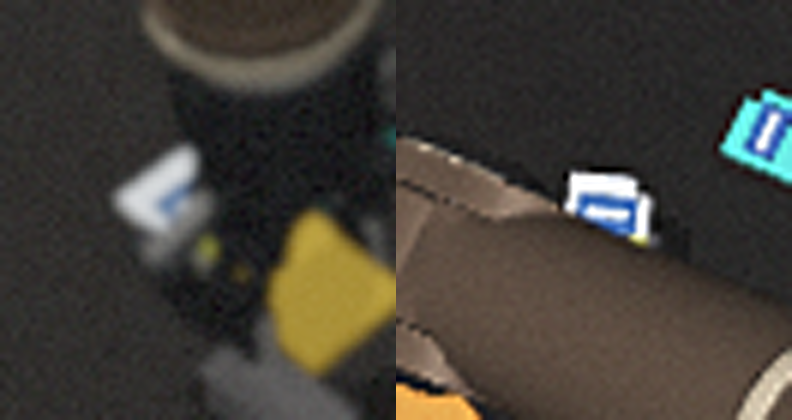

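The frosted end's corners are at side-crop (115,195) and top-crop (174,172). The notch edge is at side (190,145) and top (241,178).

```bash
python3 - <<'E'
from h import *
T=load('top');S=load('side')
def tri(a,b):
    A=[];B=[]
    for f,p,o in((T,a,(205,164)),(S,b,(217,229))):
        p=[(p[i]+.5)/6-.5+o[i] for i in(0,1)]
        d=ray(f,*p); d/=np.linalg.norm(d); P=np.eye(3)-np.outer(d,d); A.append(P);B.append(P@f['eye'])
    x=np.linalg.solve(sum(A),sum(B)); return x.round(4),np.linalg.norm(A[0]@x-B[0])*2
print(tri((174,172),(115,195)),tri((241,178),(190,145)))
# side view only plain corners at given z
for z in(.134,.137,.141): print(z,*[at_z(S,(p[0]+.5)/6-.5+217,(p[1]+.5)/6-.5+229,z).round(4) for p in((315,372),(398,290))])
E
```

```text
(array([0.4984, 0.2972, 0.1382]), np.float64(0.0030554832973943512)) (array([0.4951, 0.2574, 0.1339]), np.float64(0.003521413691051419))
0.134 [0.3786 0.3106 0.134 ] [0.3785 0.2621 0.134 ]
0.137 [0.377 0.312 0.137] [0.3769 0.2637 0.137 ]
0.141 [0.3748 0.3139 0.141 ] [0.3747 0.2657 0.141 ]
```

```bash
python3 - <<'E'
from h import *
f=load('wrist'); A=att(f['attitude']); Z=f['z_map']
hsv=cv2.cvtColor(f['frame'],cv2.COLOR_BGR2HSV)
P=[]
for b in range(0,240,6):
  for a in range(120,560,6):
    if hsv[b,a,2]<70 and Z[b,a]>0.2:
        d=ray(f,a,b,True); c=A.T@d; P.append(f['eye']+d/(-c[2])*Z[b,a])
P=np.array(P); P=P[abs(P[:,2])<.03]; c=P.mean(0); n=np.linalg.svd(P-c,full_matrices=False)[2][2]; n*=np.sign(n[2]); print(len(P),c,n)
for b in(210,230,250,270,290,310): 
    print(b,Z[b,321],[ (f['eye']+ray(f,321,b,True)/(-(A.T@ray(f,321,b,True))[2])*Z[b,321]).round(4)])
E
```

```text
1002 [ 3.22087242e-01  2.98316806e-01 -9.95096186e-05] [-4.20745969e-05 -3.47457328e-04  9.99999939e-01]
210 0.12695386 [array([0.3786, 0.2849, 0.1364])]
230 0.12977427 [array([0.3876, 0.2841, 0.136 ])]
250 0.13201568 [array([0.3968, 0.2833, 0.1363])]
270 0.13543855 [array([0.407 , 0.2824, 0.1356])]
290 0.13876474 [array([0.4179, 0.2815, 0.1352])]
310 0.14050972 [array([0.4286, 0.2806, 0.1365])]
```

Wrist depth along the panel's centre line is flat (z 0.1352–0.1365) and the bench fit is level. So the panel is level, and the tilt in my plane fit came from stray pixels. Next is a stand-off 25 mm before the mouth.

```bash
python3 - <<'E'
from h import *
g=np.array([np.cos(np.radians(-18.7)),np.sin(np.radians(-18.7))]); m=np.array([.6125,-.0108])
p=m-g*.113; print(p); go(*p,.134,161.3)
E
```

```text
[0.50546524 0.02542927]
slide [-12.09 -24.58  -0.21] rot [-0.05 -0.03 13.68]
```

>>> drive_tool:
  hand: [1, 1, 1, 1, 1, 1, 1, 1, 1, 1, 1, 1]
  slide:
    - [-0.8, -1.6, 0]
    - [-2, -4, 0]
    - [-3.2, -6.5, 0]
    - [-4.4, -9, 0]
    - [-5.6, -11.5, 0]
    - [-7, -14, 0]
    - [-8.2, -16.6, 0]
    - [-9.4, -19.2, 0]
    - [-10.5, -21.4, 0]
    - [-11.4, -23.2, 0]
    - [-12, -24.4, 0]
    - [-12.1, -24.6, 0]
  rotation:
    - [0, 0, 1]
    - [0, 0, 2]
    - [0, 0, 4]
    - [0, 0, 6]
    - [0, 0, 8]
    - [0, 0, 9]
    - [0, 0, 10]
    - [0, 0, 11]
    - [0, 0, 12]
    - [0, 0, 13]
    - [0, 0, 13.7]
    - [0, 0, 13.7]

```text
clock: 6.05
tool_pos: [0.5062, 0.0231, 0.1313]
tool_rot: [-0.001, 0.165, 0.986, -0.0]
force: [-0.3, -0.2, -0.7]
width: 0.571
```

>>> drive_tool:
  hand: [1, 1, 1, 1, 1, 1]
  slide:
    - [0, 0, 0]
    - [0, 0, 1.5]
    - [0, 0, 3.5]
    - [0, 0, 5.5]
    - [0, 0, 6.4]
    - [0, 0, 6.4]
  rotation:
    - [0, 0, 0]
    - [0, 0, 0]
    - [0, 0, 0]
    - [0, 0, 0]
    - [0, 0, 0]
    - [0, 0, 0]

```text
clock: 6.55
tool_pos: [0.5042, 0.0272, 0.0666]
tool_rot: [-0.002, 0.161, 0.987, 0.0]
force: [-0.2, 1.4, -0.4]
width: 0.574
```

```bash
python3 - <<'E'
from h import *
s=observe(); print(s['clock'],s['tool_pos'],s['force'],s['width'])
g=np.array([np.cos(np.radians(-18.7)),np.sin(np.radians(-18.7))]); m=np.array([.6125,-.0108])
p=m-g*.113; go(*p,.071,161.3)
def px(f,P):
    c=att(f['attitude']).T@(P-f['eye']); return int(f['cx']+f['fx']*c[0]/-c[2]), int(f['cy']-f['fy']*c[1]/-c[2])
im=[]
for n in('top','side'):
    f=grab(n); u,v=px(f,np.array([*(m-g*.02),.07])); o=(u-33,v-35); print(n,o)
    im.append(cv2.resize(f['frame'][o[1]:o[1]+70,o[0]:o[0]+66],None,fx=6,fy=6,interpolation=cv2.INTER_CUBIC))
cv2.imwrite('pics/c4.png',np.hstack(im))
E
```

```text
6.55 [0.50415244 0.0272174  0.06658542] [-0.16698968  1.43256617 -0.38631588] 0.5738345215225602
slide [-0.18 -0.13 -0.44] rot [-0.03 -0.21  0.15]
top (283, 134)
side (255, 163)
```

View pics/c4.png

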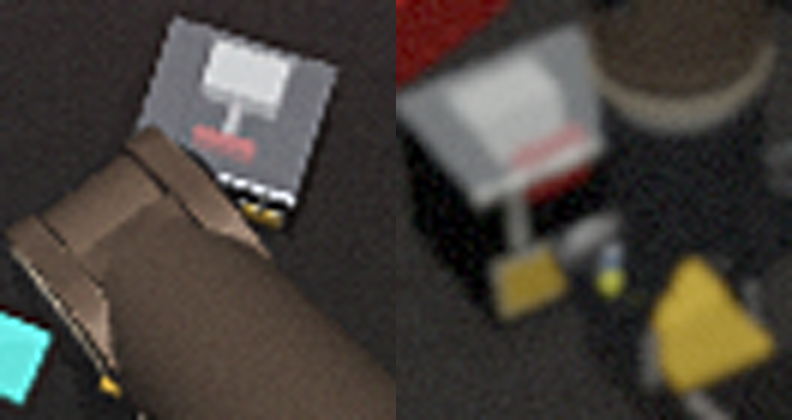

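The panel and gate look aligned, and the red stop shows through the roof at about crop (195,140)–(253,157). I'll apply the correction, then estimate the stop's depth.

>>> drive_tool:
  hand: [1, 1, 1, 1]
  slide:
    - [-0.2, -0.1, -0.4]
    - [-0.2, -0.1, -0.4]
    - [-0.2, -0.1, -0.4]
    - [-0.2, -0.1, -0.4]
  rotation:
    - [0, -0.2, 0.1]
    - [0, -0.2, 0.1]
    - [0, -0.2, 0.1]
    - [0, -0.2, 0.1]

```text
clock: 6.98
tool_pos: [0.508, 0.024, 0.0731]
tool_rot: [0.002, 0.164, 0.987, -0.0]
force: [0.0, 0.1, -0.3]
width: 0.574
```

```bash
cat >> h.py <<'E'
G=np.array([np.cos(np.radians(-18.7)),np.sin(np.radians(-18.7))]); M=np.array([.6125,-.0108]); L=np.array([-G[1],G[0]])
def gst():
    s=observe(); p=s['tool_pos'][:2]-M; x=q2R(s['tool_rot'])[:,0]; z=q2R(s['tool_rot'])[:,2]
    print('t',s['clock'],'end in gate x %.4f y %.4f'%(p@G+.088,p@L),'z %.4f'%s['tool_pos'][2],'yaw %.2f'%np.degrees(np.arctan2(x[1],x[0])),'tilt',z.round(4)[:2],'Fgate %.2f lat %.2f z %.2f'%(s['force'][:2]@G,s['force'][:2]@L,s['force'][2]),'w',s['width'])
E
python3 - <<'E'
from h import *
gst(); T=load('top')
for p in((195,143),(253,160),(194,128),(255,145)):
    X=at_z(T,(p[0]+.5)/6-.5+283,(p[1]+.5)/6-.5+134,.085)[:2]-M; print(p,X@G,X@L)
go(*(M-G*.088+G*.008),.071,161.3)
E
```

```text
t 6.9833 end in gate x -0.0222 y -0.0006 z 0.0731 yaw 161.17 tilt [ 0.0047 -0.0014] Fgate 0.01 lat 0.13 z -0.32 w 0.5736969370168779
(195, 143) 0.01993835420780353 0.01707090350069194
(253, 160) 0.02092188855837124 -0.021517893934397948
(194, 128) 0.029050690540545505 0.02075144274012665
(255, 145) 0.03061987623411374 -0.01969647863071042
slide [-3.02  0.06  0.22] rot [ 0.01  0.28 -0.13]
```

The stop's face is estimated about 20 mm behind the mouth and laterally centred. I'll enter to about 8 mm first.

>>> drive_tool:
  hand: [1, 1, 1, 1, 1, 1, 1, 1, 1, 1, 1, 1]
  slide:
    - [-0.3, 0, 0.2]
    - [-0.7, 0, 0.2]
    - [-1.1, 0, 0.2]
    - [-1.5, 0, 0.2]
    - [-1.9, 0, 0.2]
    - [-2.3, 0, 0.2]
    - [-2.6, 0, 0.2]
    - [-2.8, 0, 0.2]
    - [-3, 0, 0.2]
    - [-3, 0, 0.2]
    - [-3, 0, 0.2]
    - [-3, 0, 0.2]
  rotation:
    - [0, 0.2, -0.1]
    - [0, 0.2, -0.1]
    - [0, 0.2, -0.1]
    - [0, 0.2, -0.1]
    - [0, 0.2, -0.1]
    - [0, 0.2, -0.1]
    - [0, 0.2, -0.1]
    - [0, 0.2, -0.1]
    - [0, 0.2, -0.1]
    - [0, 0.2, -0.1]
    - [0, 0.2, -0.1]
    - [0, 0.2, -0.1]

```text
clock: 7.98
tool_pos: [0.5357, 0.0145, 0.0704]
tool_rot: [-0.0, 0.162, 0.987, -0.0]
force: [-0.0, -0.7, -1.5]
width: 0.574
```

```bash
python3 -c "
from h import *
gst()"
```

```text
t 7.9833 end in gate x 0.0071 y -0.0006 z 0.0704 yaw 161.30 tilt [-0.0002 -0.    ] Fgate 0.22 lat -0.71 z -1.46 w 0.5736066149141873
```

>>> drive_tool:
  hand: [1, 1, 1, 1, 1, 1, 1, 1, 1]
  slide:
    - [-0.2, 0, 0]
    - [-0.4, 0, 0]
    - [-0.6, 0, 0]
    - [-0.8, 0, 0]
    - [-1, 0, 0]
    - [-1.1, 0, 0]
    - [-1.2, 0, 0]
    - [-1.2, 0, 0]
    - [-1.2, 0, 0]
  rotation:
    - [0, 0, 0]
    - [0, 0, 0]
    - [0, 0, 0]
    - [0, 0, 0]
    - [0, 0, 0]
    - [0, 0, 0]
    - [0, 0, 0]
    - [0, 0, 0]
    - [0, 0, 0]

```text
clock: 8.73
tool_pos: [0.5472, 0.0106, 0.0703]
tool_rot: [-0.0, 0.163, 0.987, 0.0]
force: [0.1, 0.7, -0.7]
width: 0.571
```

```bash
python3 -c "
from h import *
gst()"
```

```text
t 8.7333 end in gate x 0.0193 y -0.0007 z 0.0703 yaw 161.29 tilt [-0.0001  0.    ] Fgate -0.18 lat 0.71 z -0.70 w 0.5714275468544502
```

>>> drive_tool:
  hand: [1, 1, 1, 1, 1, 1]
  slide:
    - [-0.1, 0, 0]
    - [-0.2, 0, 0]
    - [-0.3, 0, 0]
    - [-0.4, 0, 0]
    - [-0.4, 0, 0]
    - [-0.4, 0, 0]
  rotation:
    - [0, 0, 0]
    - [0, 0, 0]
    - [0, 0, 0]
    - [0, 0, 0]
    - [0, 0, 0]
    - [0, 0, 0]

```text
clock: 9.23
tool_pos: [0.5507, 0.0094, 0.0702]
tool_rot: [-0.0, 0.163, 0.987, -0.0]
force: [-1.7, 1.3, -0.3]
width: 0.573
```

```bash
python3 -c "
from h import *
gst()"
```

```text
t 9.2333 end in gate x 0.0230 y -0.0007 z 0.0702 yaw 161.29 tilt [-0.0008  0.    ] Fgate -2.04 lat 0.64 z -0.32 w 0.572921170113954
```

Contact has likely started: −2.0 N along the gate at x ≈ 23 mm. I'll continue in small steps.

>>> drive_tool:
  hand: [1, 1, 1, 1, 1, 1]
  slide:
    - [-0.1, 0, 0]
    - [-0.2, 0, 0]
    - [-0.3, 0, 0]
    - [-0.4, 0, 0]
    - [-0.4, 0, 0]
    - [-0.4, 0, 0]
  rotation:
    - [0, 0, 0]
    - [0, 0, 0]
    - [0, 0, 0]
    - [0, 0, 0]
    - [0, 0, 0]
    - [0, 0, 0]

```text
clock: 9.73
tool_pos: [0.5546, 0.0081, 0.0703]
tool_rot: [-0.0, 0.163, 0.987, -0.0]
force: [-3.3, 1.0, -0.6]
width: 0.571
```

```bash
python3 -c "
from h import *
gst()"
```

```text
t 9.7333 end in gate x 0.0271 y -0.0007 z 0.0703 yaw 161.29 tilt [-0.0005 -0.    ] Fgate -3.47 lat -0.15 z -0.56 w 0.5713225049221214
```

>>> drive_tool:
  hand: [1, 1, 1, 1, 1, 1]
  slide:
    - [-0.1, 0, 0]
    - [-0.2, 0, 0]
    - [-0.3, 0, 0]
    - [-0.3, 0, 0]
    - [-0.3, 0, 0]
    - [-0.3, 0, 0]
  rotation:
    - [0, 0, 0]
    - [0, 0, 0]
    - [0, 0, 0]
    - [0, 0, 0]
    - [0, 0, 0]
    - [0, 0, 0]

```text
clock: 10.23
tool_pos: [0.5575, 0.0071, 0.0703]
tool_rot: [-0.0, 0.163, 0.987, -0.0]
force: [-2.8, 0.6, -0.4]
width: 0.574
```

```bash
python3 -c "
from h import *
gst()
for i in range(3): grab('wrist'); gst()"
```

```text
t 10.2333 end in gate x 0.0301 y -0.0007 z 0.0703 yaw 161.29 tilt [-0.0004 -0.    ] Fgate -2.85 lat -0.37 z -0.40 w 0.5743005163098811
t 10.2833 end in gate x 0.0302 y -0.0007 z 0.0703 yaw 161.29 tilt [-0.0003 -0.    ] Fgate -3.87 lat -0.62 z 0.47 w 0.5702247443154642
t 10.3333 end in gate x 0.0302 y -0.0007 z 0.0703 yaw 161.29 tilt [-0.0002 -0.0001] Fgate -4.61 lat 0.15 z -0.57 w 0.5708243579514157
t 10.3833 end in gate x 0.0302 y -0.0007 z 0.0703 yaw 161.29 tilt [-0.0002 -0.    ] Fgate -3.74 lat 0.13 z 0.46 w 0.5756996293786515
```

Force averages about 3.8 N, so about 6 mm of compression. I'll add 3 mm for margin and verify with force and images.

>>> drive_tool:
  hand: [1, 1, 1, 1, 1, 1]
  slide:
    - [-0.1, 0, 0]
    - [-0.2, 0, 0]
    - [-0.3, 0, 0]
    - [-0.3, 0, 0]
    - [-0.3, 0, 0]
    - [-0.3, 0, 0]
  rotation:
    - [0, 0, 0]
    - [0, 0, 0]
    - [0, 0, 0]
    - [0, 0, 0]
    - [0, 0, 0]
    - [0, 0, 0]

```text
clock: 10.88
tool_pos: [0.5603, 0.0061, 0.0703]
tool_rot: [-0.0, 0.163, 0.987, -0.0]
force: [-4.7, 1.7, 0.3]
width: 0.577
```

```bash
python3 - <<'E'
from h import *
F=[]
for i in range(12):
    f=grab('wrist'); s=observe(); F.append([s['force'][:2]@G,s['force'][:2]@L,s['force'][2]])
print(np.mean(F,0)); gst()
A=att(f['attitude']); Z=f['z_map']
for b in(215,240,265,290): print([(f['eye']+ray(f,a,b,True)/(-(A.T@ray(f,a,b,True))[2])*Z[b,a])[2].round(4) for a in (290,320,350)])
t=grab('top'); a=cv2.resize(t['frame'][130:180,295:350],None,fx=7,fy=7,interpolation=cv2.INTER_CUBIC)
cv2.imwrite('pics/c5.png',np.hstack([a,cv2.resize(f['frame'][150:400,190:450],(385,350))]))
E
```

```text
[-5.17339562 -0.32984026 -0.4188894 ]
t 11.4833 end in gate x 0.0332 y -0.0007 z 0.0703 yaw 161.29 tilt [-0.0004  0.    ] Fgate -5.55 lat -0.12 z 0.12 w 0.5757135506694027
[np.float64(0.1938), np.float64(0.0717), np.float64(0.0729)]
[np.float64(0.0724), np.float64(0.0722), np.float64(0.0719)]
[np.float64(0.073), np.float64(0.0728), np.float64(0.0725)]
[np.float64(0.0728), np.float64(0.0732), np.float64(0.0721)]
```

View pics/c5.png

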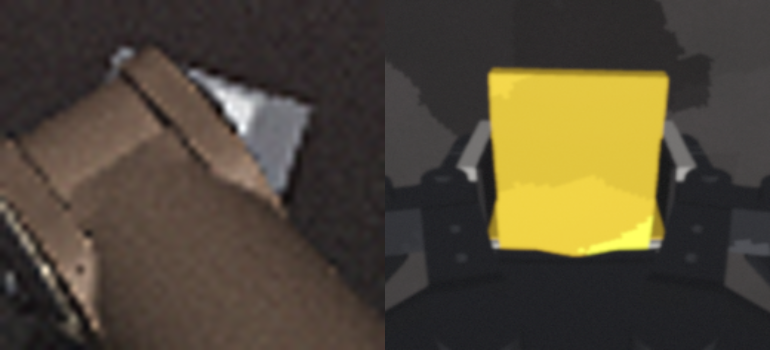

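The mean push is 5.2 N, which is about 10 mm of compression. Side and vertical forces are near zero, and the panel is flat, square and unslipped between the pads. Handing in.

```bash
python3 -c "
from h import *
manip.hand_in(); gst()"
```

```text
the job is handed in; nothing more can be done
the job is handed in; nothing more can be done
```

I picked up the label-up panel (the left of the two yellow ones), brought it frosted end first into the gate, and handed in with it still gripped and pressed on the spring stop. The hand-in gives no verdict, and the job took about 11.5 s of robot time.

**Last checks before handing in:**
- **Position:** by arm pose, the frosted end was about 33 mm inside the mouth, 0.7 mm off its middle and about 70 mm high. It was aligned with the gate to the accuracy of my gate measurement, about 1°.
- **Spring stop:** the push averaged 5.2 N, which is about 10 mm by the given spring rate, within the 3–18 mm allowed. This is inferred from force, because the arm hid the stop from the top camera. Contact began at about x = 23 mm, which fits.
- **Gate contact:** sideways and vertical forces averaged under 0.5 N, so the panel was probably not touching the gate itself.
- **Level and grip:** wrist-camera depth put the panel's top face at 72–73 mm across its length, so it was level. The wrist picture showed no slip between the pads.

**Checks that disagreed:**
- **Panel tilt:** after the lift, one depth plane fit suggested a 5° tilt. The depth along the panel's centre line and the two-view measurement contradicted it, so I took the fit as affected by stray pixels.
- **Depth reading:** one reading in the final check (0.194 m) was an outlier, and I ignored it.

I did not measure the other objects again at the end. I saw no sign of contact with any of them along the way.

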